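Shim the rocking bottle cradle by feel

TASK

The front foot of the bottle-marking cradle hangs a little clear of the bench, so the cradle rocks. Take the wedge-shaped steel feeler blade (not the flat one) by its upright tab and, holding it flat on the bench, slide it nose first, straight and central under the foot until you feel it drag and it is lightly pinched; never force it or jack the cradle up. Let go and leave it pinched there, and do not disturb the flat blade, the bottles or the paint tin.

Things in the scene. Friction and masses are not known exactly. Their poses are not given: they have to be found in the camera images.
- taper_tab (a point): grip tab of the loose wedge-shaped steel feeler blade (120 g, lying flat on the bench); this point is mid-tab, 38 mm above the blade's underside. The tab is a post 22 mm long (blade x), 16 mm wide (blade y), 56 mm high from the underside; pinch its upper half across the 16 mm width (along blade y). x points from tab to nose, z up
- taper_nose (a point): middle of the wedge blade's nose edge, on its underside, 120 mm ahead (+x) of the tab's centre. The blade is 3 mm thick here and rises evenly (1 in 8) to 13 mm thick 80 mm behind the nose, then stays 13 mm thick back under the tab
- taper: the whole wedge blade, polished, 24 mm wide, underside flat, 131 mm long; origin on the underside straight below the tab's centre; x to the nose, z up. Once pinched under the foot it holds itself when let go
- cradle: bottle-marking cradle, fixed, grey steel and wood, a dark bottle lying on it. Origin on the bench straight below the middle of its short front foot; x points from there to the deck: the blade goes in along +x. Outrigger over the foot: 34 mm wide, top at 40 mm, screw stem to 62 mm. The deck starts 90 mm past the foot; the bottle (top at 138 mm) spans 132 to 208 mm past it
- foot_mark (a point): point on the bench straight below the middle of the foot (same place and axes as the cradle's origin). The foot is a round steel bar, 16 mm in diameter, 44 mm long, lying along y. The gap from bench to bar is 4.5 to 11 mm, different each time and not given, so the nose ends about 12 to 69 mm past the bar's centre line
- fit (a point): mid-gap under the foot, a fixed mark 4 mm above foot_mark. The bar sits on a stiff rubber pad (14 N per mm upward): from first touch each further mm of sliding adds about 1.5 N of pinch, and the push needed is about as large as the pinch; 2 to 6 N of pinch is a good fit, above 11 N is forced. Friction varies by a fifth either way
- flat_tab (a point): the flat feeler blade, a bystander: same tab (point 38 mm above the underside, 22 x 16 x 56 mm), but the blade is 4 mm thick throughout. The two blades may lie in either order
- bottle_a: standing dark wine bottle, 75 mm in diameter, 290 mm high, origin under its centre; bystander
- bottle_b: second standing wine bottle of the same size; bystander
- tin: closed paint tin, 86 mm in diameter, 100 mm high, origin under its centre; bystander
Mind the look-alikes: they are no part of the job. Leave any blue or green look-alike of the taper alone.

How it is judged:
By the outcome, as a careful person would: the job done as asked, in the order asked, and still so for the second after the job is handed in, with the robot touching nothing.
It also fails if it takes over 64 s, if anything falls off the work surface, if the arm or the gripper's body presses on something with over 40 N, if the wrist force passes 120 N, or if a joint passes its speed limit or range.

ROBOT

A 6-joint arm with a two-finger parallel gripper is mounted at the origin on the work surface. World frame = base frame: x ahead of the robot, y to its left, z up, the work surface at z = 0. Lengths are in mm, angles in rad, forces in N, time in s.
With the tool pointing down it reaches from about 200 to 875 mm from the base axis. Payload 3.4 kg.
Tool frame: the origin (TCP) lies on the centre line of the jaws, within the pads' length; the fingertips stand 8 mm ahead of it and the grasp point (between the pads) lies 11 mm behind it; x points along the fingers, z is the direction in which the jaws open and shut, and the axes are right-handed (so a half turn about x gives the same grasp; the last joint's range is limited). The gripper opens to 94 mm and grips with 3 to 60 N. Pads are 16 mm wide; open, the fingers measure 119 mm over their backs; the gripper's body (75 mm by 177 mm) begins 78 mm behind the grasp point.
Start: joints at [-1.459, 0.276, 1.505, -0, 1.361, -0.121], TCP at [132.651, -559.525, 213.493] pointing down, gripper open.
Joint ranges: [-2.89, 2.89], [-0.75, 2.08], [0.22, 2.7], [-1.18, 4.32], [0.11, 2.71], [-2.7, 2.7]. Speed limits (rad/s): [2.57, 2.57, 3.14, 3.14, 3.14, 3.14].

INTERFACE

Orientations are given as a rotation vector (axis times angle).
In Python, from cell import robot gives the robot as it stands.
- The arm moves only by the tool apply_moves, never from a script. Its argument "steps" is text: rows parted by semicolons, each of 7 numbers parted by spaces: the shift along the tool's x, y, z normalised to -1 to 1, where 1 is 750 mm, then the turn, a rotation vector about the tool's x, y, z normalised to -1 to 1, where 1 is 180 degrees, then the gripper's target within -1 to 1 (shut at 1, half-way at 0, fully open at -1). A call has 1 to 5 rows; each row shifts and turns the commanded pose from where the row before left it, along the tool's axes as they then stand; what a row does not reach is not made up. A row lasts 1/12 s, in which the tool goes at most 41.7 mm and 7.16 degrees, less where a joint would pass 70% of its speed; a pose out of reach is approached as far as the arm can. A call with a number of a shift or a turn outside -1 to 1 is refused whole. A call with a gripper value outside its range is refused whole. The fingers move at their own pace and stop on an object; "grip_force" is the grip in N (left out, the last holds). Time passes only in rows, so rows that do not move let the fingers close. It gives the time, the measured TCP pose, the force and the opening at its end, in the units of the state.
- robot.read_state(): the state, without advancing time (a new reading comes with each control period).
- robot.capture(name): name is "scene" or "top" or "wrist"; returns the picture (400x640x3 uint8, red, green, blue); there is no depth.
- robot.camera_model(name): a dict with "intrinsics" (3x3 intrinsics, pixels), "R" (3x3) and "t" (3): a world point X has camera coordinates R X + t. Camera axes: x right, y down, z forward; pixel columns grow to the right and rows downward; lengths in mm; the calibration is good to about 2 mm. A picture is of the moment at which its call begins: read the wrist's pose just before it. camera_model takes no time and is no camera call; for the wrist camera it gives the pose at the moment of the call.
- robot.hand_in(): hands the job in, once; it reports no verdict.
Trained networks look in the newest picture that a camera, given by its name, has taken for a name from the list of things; names that differ only in an ending like _2 or _b are one class to them, and where a whole thing is asked for, a point or a joint stands for the part that bears it (a point fixed in the world has none). Each returns a list of dicts, best first, with "conf" (0 to 1); they miss things now and then, are a little off and sometimes report something else, mostly with a low value. They report only what shows in the picture. A call takes as long as a camera call. They do not tell look-alikes from the thing itself.
- robot.search_frame(target, camera): "bbox" ([centre column, centre row, width, height] in pixels, round what is visible of it).
The state is a dict: "clock": time; "joint_positions": joint angles; "joint_vel": joint speeds; "joint_efforts": joint torques, N m; "tool_pos": TCP position; "tool_rot": TCP orientation; "force": force on the tool from outside, world axes, zero at the start; "wrist_torque": the same for the moment, N m; "opening": finger opening in mm.
Only numpy, scipy, OpenCV 4.12 (cv2) and the standard library are available. Lean on these libraries where they do the work, as an engineer would, in place of code of your own. Each camera call takes 0.05 s, during which the arm holds its last target.

## Working session

There is one attempt and no reset: what is moved stays moved. The work goes in short steps, Python scripts to look and compute and a tool call to move; the robot and the scene stay as the last step left them, time stands still between calls to the robot, and variables do not carry over. Pictures are saved under pics/ and viewed, and the job is handed in when it is done.

Besides the shell and the picture viewer there is one more tool, called after "Call:" as name(argument=value, ...) on one line, values as JSON. apply_moves: Moves the arm, as the interface text tells. Its arguments: {"type":"object","properties":{"steps":{"type":"string"},"grip_force":{"type":"number"}},"required":["steps"]}

```bash
mkdir -p pics; ls
python3 - <<'E'
from cell import robot
import cv2,numpy as np
s=robot.read_state();print(s)
for n in("scene","top","wrist"):
    im=robot.capture(n);cv2.imwrite(f"pics/{n}0.png",im[:,:,::-1])
    c=robot.camera_model(n);print(n,np.round(c["intrinsics"],1).tolist(),np.round(c["R"],4).tolist(),np.round(c["t"],1).tolist())
E
```

```text
pics
{'clock': 0.0, 'joint_positions': array([-1.45899137e+00,  2.76542768e-01,  1.50610557e+00, -9.36082854e-06,
        1.36068265e+00, -1.21013557e-01]), 'joint_vel': array([ 1.01937882e-03, -1.43895423e-03, -2.11955896e-03, -7.43735896e-04,
        1.05106142e-05, -6.97063328e-04]), 'joint_efforts': array([ 2.02317738e-04, -4.04584372e+01, -2.37235719e+01,  7.02007301e-02,
        3.42239253e-02, -1.30910798e-04]), 'tool_pos': array([ 132.58706594, -558.94527069,  212.64549117]), 'tool_rot': array([ 1.03720725,  1.31164018, -1.03515492]), 'force': array([-0.28663561, -0.77468651, -0.3897653 ]), 'wrist_torque': array([ 0.03711767, -0.00441925, -0.01320079]), 'opening': 93.90657656607524}
scene [[393.4, 0.0, 315.0], [0.0, 393.4, 196.3], [0.0, 0.0, 1.0]] [[-0.7843, 0.6201, 0.0191], [0.3945, 0.5222, -0.7561], [-0.4788, -0.5855, -0.6542]] [447.7, -149.9, 1290.3]
top [[375.0, 0.0, 319.2], [0.0, 375.0, 199.6], [0.0, 0.0, 1.0]] [[0.0093, -0.9999, -0.0087], [-0.9894, -0.0079, -0.1451], [0.145, 0.01, -0.9894]] [-32.6, 536.9, 886.6]
wrist [[277.7, 0.0, 316.8], [0.0, 277.7, 200.7], [0.0, 0.0, 1.0]] [[0.2311, -0.9729, -0.0015], [-0.9321, -0.2218, 0.2864], [-0.279, -0.0648, -0.9581]] [-573.5, -30.0, 392.7]
```

View pics/scene0.png

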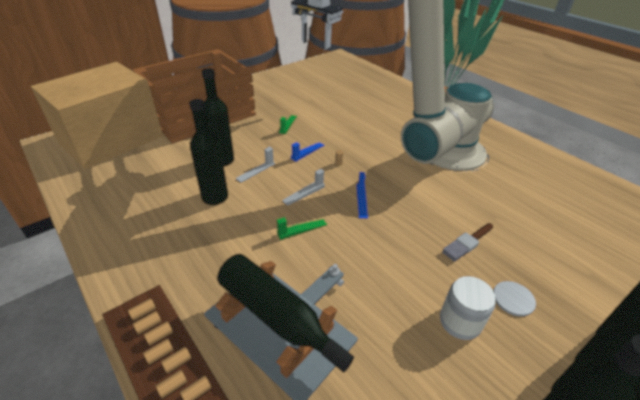

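View pics/top0.png

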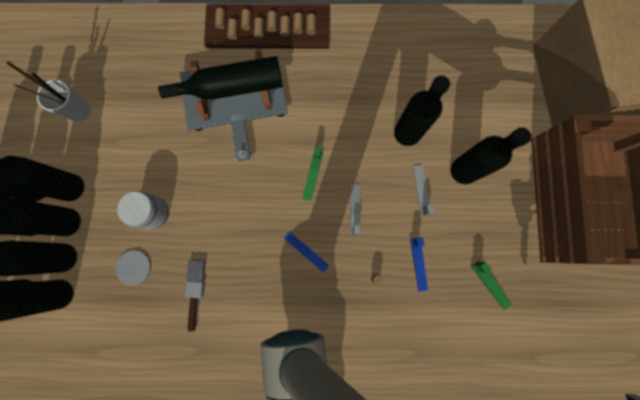

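View pics/wrist0.png

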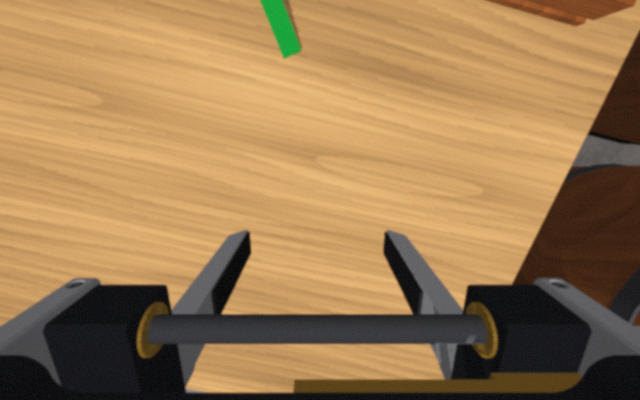

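```bash
cat > h.py <<'E'
from cell import robot
import cv2,numpy as np
def P(n,c=None):
    c=c or robot.camera_model(n); return np.array(c["intrinsics"]),np.array(c["R"]),np.array(c["t"])
def proj(n,X,c=None):
    K,R,t=P(n,c);p=K@(R@np.array(X,float)+t);return p[:2]/p[2]
def ray(n,uv,c=None):
    K,R,t=P(n,c);d=R.T@np.linalg.inv(K)@np.array([uv[0],uv[1],1.]);return -R.T@t,d
def at(n,uv,z,c=None):
    o,d=ray(n,uv,c);return o+d*(z-o[2])/d[2]
def tri(a):
    A=np.zeros((3,3));b=np.zeros(3)
    for o,d in a:
        d=d/np.linalg.norm(d);M=np.eye(3)-np.outer(d,d);A+=M;b+=M@o
    return np.linalg.solve(A,b)
E
python3 - <<'E'
from h import *
for n in("scene","top"):
    for t in("taper_tab","taper_nose","taper","flat_tab","foot_mark","cradle","fit"):
        print(n,t,[(np.round(d["bbox"],1).tolist(),round(d["conf"],2)) for d in robot.search_frame(t,n)][:5])
s=cv2.imread("pics/scene0.png");t=cv2.imread("pics/top0.png")
a=cv2.resize(s[140:215,225:335],None,fx=7,fy=7,interpolation=3)
b=cv2.resize(t[155:245,335:445],None,fx=6,fy=6,interpolation=3)
cv2.imwrite("pics/ca.png",a);cv2.imwrite("pics/cb.png",b)
cv2.imwrite("pics/cc.png",cv2.resize(s[250:310,290:360],None,fx=8,fy=8,interpolation=3))
cv2.imwrite("pics/cd.png",cv2.resize(t[100:170,200:290],None,fx=8,fy=8,interpolation=3))
E
```

```text
scene taper_tab [([360.1, 196.8, 13.1, 48.2], 0.98), ([302.4, 186.8, 40.3, 38.1], 0.75), ([306.6, 154.1, 31.8, 15.3], 0.74), ([299.3, 227.3, 48.8, 22.2], 0.63), ([287.0, 125.7, 16.7, 17.5], 0.5)]
scene taper_nose [([362.9, 194.1, 9.1, 48.6], 0.95), ([303.2, 226.1, 52.3, 24.9], 0.84), ([305.0, 151.3, 34.3, 20.2], 0.67), ([288.9, 125.3, 18.0, 22.1], 0.64), ([303.7, 188.9, 38.8, 36.1], 0.61)]
scene taper [([360.0, 195.8, 10.3, 49.7], 0.83), ([302.6, 188.8, 38.2, 33.4], 0.72), ([300.1, 231.3, 48.9, 23.7], 0.68), ([287.9, 123.2, 18.0, 18.8], 0.51)]
scene flat_tab [([254.5, 166.3, 39.4, 38.0], 0.75)]
scene foot_mark [([280.4, 326.2, 152.6, 146.5], 0.88), ([215.6, 116.2, 31.9, 97.9], 0.26)]
scene cradle [([279.9, 327.9, 151.3, 144.2], 0.89), ([213.9, 117.2, 31.5, 102.6], 0.43)]
scene fit [([280.9, 325.6, 154.6, 148.7], 0.92)]
top taper_tab [([489.4, 284.6, 36.1, 53.7], 0.9), ([307.3, 252.5, 41.6, 41.6], 0.84), ([419.0, 262.2, 19.2, 56.0], 0.8), ([315.2, 173.8, 15.9, 56.0], 0.78), ([357.6, 211.2, 13.0, 50.5], 0.58)]
top taper_nose [([355.1, 211.9, 12.8, 50.3], 0.94), ([307.9, 253.3, 45.1, 38.7], 0.88), ([312.6, 173.5, 16.9, 56.8], 0.87), ([418.5, 264.8, 20.3, 52.7], 0.86), ([490.0, 285.1, 37.0, 47.0], 0.59)]
top taper [([490.5, 285.7, 40.0, 50.4], 0.94), ([307.2, 251.0, 43.7, 38.4], 0.93), ([313.1, 173.1, 16.8, 51.1], 0.69), ([419.9, 264.6, 19.4, 53.5], 0.67), ([355.6, 209.7, 13.5, 51.5], 0.66)]
top flat_tab [([424.6, 190.6, 24.5, 49.1], 0.78)]
top foot_mark [([491.8, 157.2, 83.0, 58.1], 0.74), ([222.3, 105.9, 125.8, 109.0], 0.67)]
top cradle [([220.8, 104.9, 130.3, 110.2], 0.9)]
top fit [([223.6, 104.4, 128.0, 112.2], 0.59)]
```

View pics/ca.png

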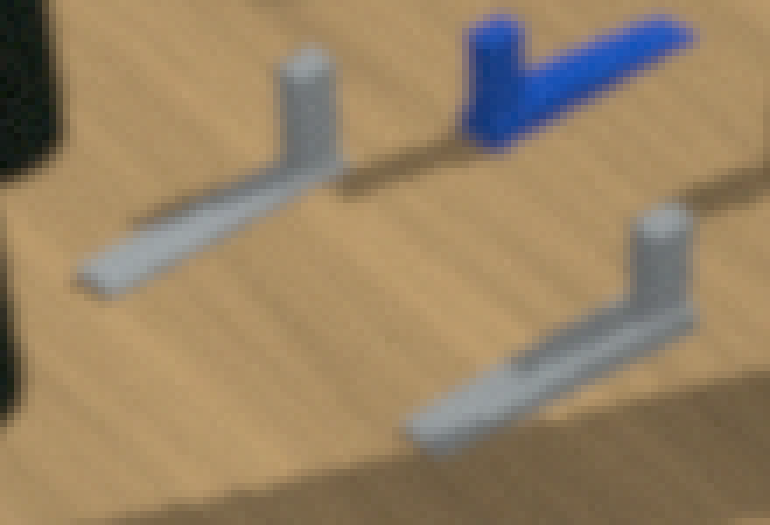

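View pics/cb.png

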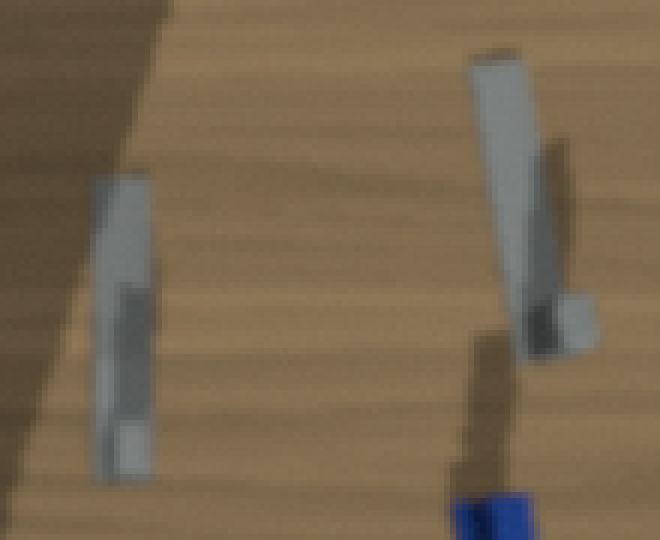

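View pics/cc.png

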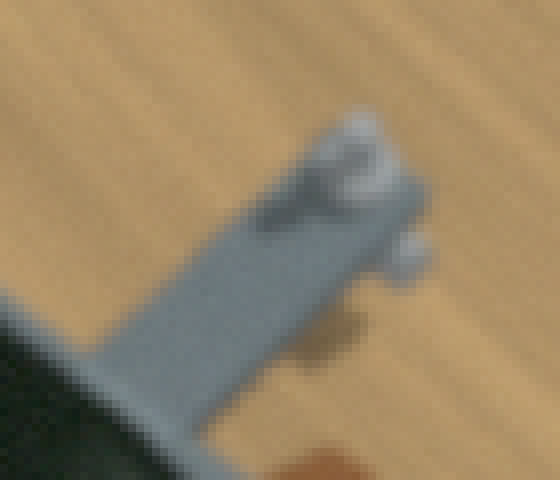

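View pics/cd.png

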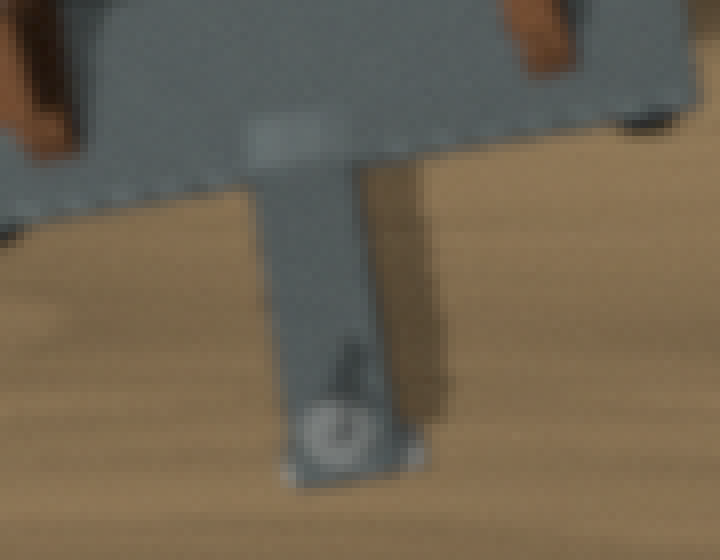

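Run:
```python
from h import *
np.set_printoptions(precision=1,suppress=True)
print("tabtop",at("top",(357.2,230),56),at("scene",(319.6,171.2),56))
print("nose",at("top",(355.4,184.7),3),at("scene",(286.4,202.1),2))
print("stem",at("top",(241.9,154.2),62),at("scene",(336,268),62))
print("bar",at("top",(236.5,158.8),15),at("top",(251.9,156.4),15))
# outrigger axis z=40 edges
for q in [(255,190),(285,450),(357,165),(390,450)]:
    print(at("top",(200+q[0]/8,100+q[1]/8),40))
# deck front edge?
```

```text
tabtop [ 461.9 -119.7   56. ] [ 463.6 -116.3   56. ]
nose [ 582.  -120.5    3. ] [ 578.7 -116.5    2. ]
stem [644.9 162.6  62. ] [653.4 174.6  62. ]
bar [645.3 186.6  15. ] [651.9 147.   15. ]
[730.4 196.2  40. ]
[645.4 183.1  40. ]
[738.9 164.   40. ]
[645.6 150.1  40. ]
```

```bash
cat >> h.py <<'E'
from scipy.spatial.transform import Rotation as Ro
def tool():
    s=robot.read_state();return s["tool_pos"],Ro.from_rotvec(s["tool_rot"]).as_matrix()
def plan(p,yaw=None,sgn=1):
    """target TCP p, jaw (tool z) along blade y at blade yaw: print total shift in tool axes /750, turn about tool x /pi"""
    x,R=tool();
    d=R.T@(np.array(p)-x)
    print("shift norm",np.round(d/750,4),"mm",np.round(d,1))
    if yaw is not None:
        for sg in(1,-1):
            z=sg*np.array([-np.sin(yaw),np.cos(yaw),0]);xx=np.array([0,0,-1.]);y=np.cross(z,xx)
            T=np.c_[xx,y,z];r=Ro.from_matrix(R.T@T).as_rotvec();print(sg,"turn norm",np.round(r/np.pi,4),"deg",np.round(np.degrees(r),2))
E
python3 - <<'E'
from h import *
np.set_printoptions(precision=3,suppress=True)
p,R=tool();print(p,R)
K,Rc,t=P("wrist");C=-Rc.T@t;print("cam in tool",R.T@(C-p),"axes",R.T@Rc.T)
plan([462,-118,150],0)
for q in [(313,150),(307,197),(320,150)]: print(at("top",q,8))
E
```

```text
[ 132.658 -559.522  213.522] [[ 0.     0.973  0.231]
 [-0.     0.231 -0.973]
 [-1.     0.     0.   ]]
cam in tool [-171.121   83.962   -0.758] axes [[ 0.    -0.287  0.958]
 [ 0.    -0.958 -0.287]
 [ 1.     0.    -0.   ]]
shift norm [ 0.085  0.563 -0.471] mm [  63.5  422.3 -353.6]
1 turn norm [-0.926  0.     0.   ] deg [-166.66    0.      0.01]
-1 turn norm [ 0.074  0.    -0.   ] deg [13.34  0.01 -0.  ]
[672.02  -10.271   8.   ]
[548.152   3.615   8.   ]
[672.144 -28.489   8.   ]
```

Call:
apply_moves(steps="0 0 0 0.037 0 0 -1;0 0 0 0.037 0 0 -1;0 0.031 -0.042 0 0 0 -1;0 0.031 -0.042 0 0 0 -1;0 0.031 -0.042 0 0 0 -1", grip_force=30)

```text
clock: 1.27
tool_pos: [202.7, -464.1, 213.2]
tool_rot: [1.211, 1.209, -1.21]
force: [0.8, -0.7, 0.2]
opening: 93.6
```

Call:
apply_moves(steps="0 0.031 -0.042 0 0 0 -1;0 0.031 -0.042 0 0 0 -1;0 0.031 -0.042 0 0 0 -1;0 0.031 -0.042 0 0 0 -1;0 0.031 -0.042 0 0 0 -1")

```text
clock: 1.68
tool_pos: [319.3, -305.8, 213.7]
tool_rot: [1.209, 1.208, -1.209]
force: [0.7, -0.3, -0.8]
opening: 93.9
```

Call:
apply_moves(steps="0 0.031 -0.042 0 0 0 -1;0 0.031 -0.042 0 0 0 -1;0 0.031 -0.042 0 0 0 -1;0 0.031 -0.042 0 0 0 -1;0 0.031 -0.042 0 0 0 -1")

```text
clock: 2.1
tool_pos: [435.6, -148.2, 213.8]
tool_rot: [1.209, 1.208, -1.209]
force: [0.9, -0.5, 0.7]
opening: 94.2
```

Run:
```python
from h import *
robot.read_state()
im=robot.capture("wrist");cv2.imwrite("pics/w1.png",im[:,:,::-1])
```

```text
(no output)
```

View pics/w1.png

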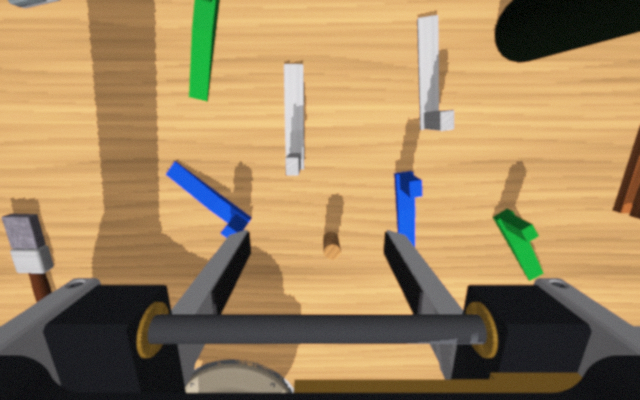

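Run:
```python
from h import *
np.set_printoptions(precision=1,suppress=True)
im=cv2.imread("pics/w1.png")
cv2.imwrite("pics/w1c.png",cv2.resize(im[50:185,270:330],None,fx=4.4,fy=4.4,interpolation=3))
cv2.imwrite("pics/w1d.png",cv2.resize(im[5:140,400:465],None,fx=4.4,fy=4.4,interpolation=3))
print(at("wrist",(293,162),56),at("wrist",(293,63),3),at("wrist",(294,169),13))
p,R=tool();print(p)
```

```text
[ 473.7 -112.    56. ] [ 590.2 -109.5    3. ] [ 457.9 -109.3   13. ]
[ 439.7 -142.1  213.8]
```

View pics/w1c.png

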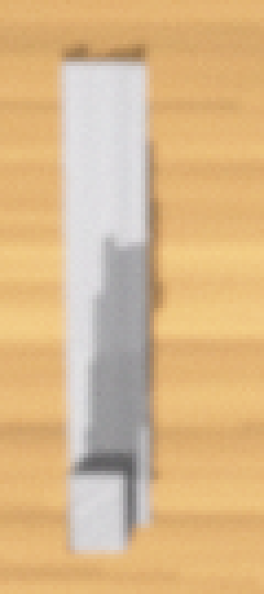

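View pics/w1d.png

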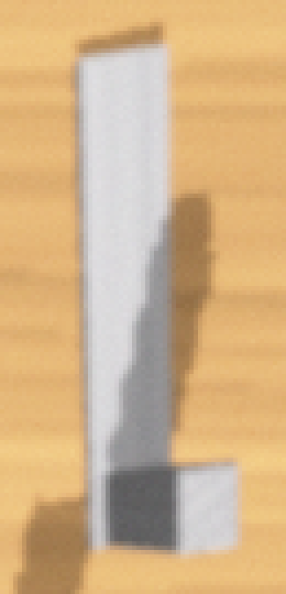

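Call:
apply_moves(steps="0.035 0.015 -0.018 0 0 0 -1;0.035 0.015 -0.018 0 0 0 -1;0 0 0 0 0 0 -1;0 0 0 0 0 0 -1")

```text
clock: 2.48
tool_pos: [456.4, -122.3, 160.1]
tool_rot: [1.207, 1.213, -1.21]
force: [0.1, -0.4, 0.4]
opening: 93.7
```

Run:
```python
from h import *
np.set_printoptions(precision=1,suppress=True)
c=robot.camera_model("wrist");p,R=tool();print(p,R.round(3).tolist())
im=robot.capture("wrist");cv2.imwrite("pics/w2.png",im[:,:,::-1])
import pickle;pickle.dump(c,open("w2.pkl","wb"))
p,R=tool();print(p)
cv2.imwrite("pics/w2c.png",cv2.resize(im[40:240,260:380,::-1],None,fx=3,fy=3,interpolation=3))
```

```text
[ 456.4 -122.3  160.1] [[-0.003, 1.0, 0.002], [0.001, 0.002, -1.0], [-1.0, -0.003, -0.001]]
[ 457.1 -123.3  161.2]
```

View pics/w2c.png

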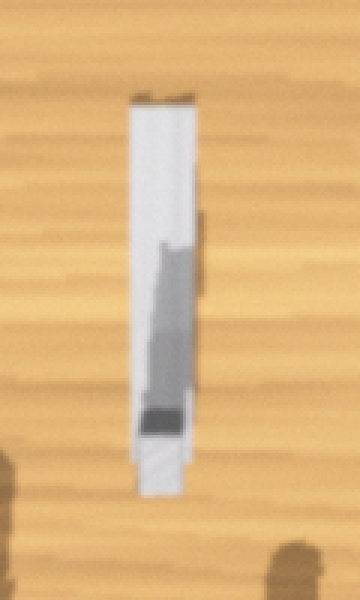

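Run:
```python
from h import *
import pickle
np.set_printoptions(precision=1,suppress=True)
c=pickle.load(open("w2.pkl","rb"))
f=lambda q,z:at("wrist",(260+q[0]/3,40+q[1]/3),z,c)
for q,z in[((137,437),56),((183,437),56),((183,495),56),((137,495),56),((129,104),3),((197,104),3),((133,462),13),((191,462),13)]:print(f(q,z))
p,R=tool();print(p)
```

```text
[ 473.5 -110.1   56. ]
[ 473.6 -125.7   56. ]
[ 452.9 -125.9   56. ]
[ 452.9 -110.    56. ]
[ 584.4 -106.1    3. ]
[ 584.4 -130.7    3. ]
[ 452.8 -106.7   13. ]
[ 452.9 -129.6   13. ]
[ 457.1 -123.3  161.2]
```

Call:
apply_moves(steps="0.04 0.008 -0.007 0 0 0 -1;0.04 0 0 0 0 0 -1;0.04 0 0 0 0 0 -1;0 0 0 0 0 0 -1;0 0 0 0 0 0 -1")

```text
clock: 2.95
tool_pos: [462.8, -118.7, 71.4]
tool_rot: [1.209, 1.209, -1.211]
force: [1.0, -0.6, 0.8]
opening: 94.0
```

Run:
```python
from h import *
np.set_printoptions(precision=1,suppress=True)
im=robot.capture("wrist");cv2.imwrite("pics/w3.png",im[:,:,::-1])
p,R=tool();print(p,R.round(3).tolist())
plan([463.2,-117.9,33],0)
```

```text
[ 464.2 -119.    72.6] [[0.002, 1.0, -0.001], [-0.001, -0.001, -1.0], [-1.0, 0.002, 0.001]]
shift norm [ 0.1 -0.  -0. ] mm [39.6 -1.1 -1.2]
1 turn norm [ 1. -0. -0.] deg [179.9  -0.2  -0.1]
-1 turn norm [-0.  0. -0.] deg [-0.1  0.1 -0.1]
```

View pics/w3.png

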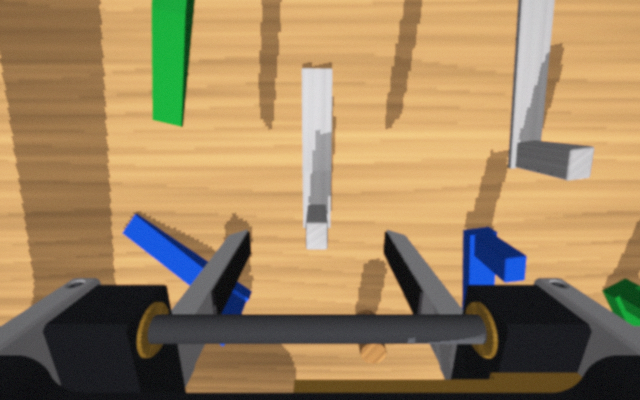

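Run:
```python
from h import *
np.set_printoptions(precision=1,suppress=True)
print(at("wrist",(250,295),30),at("top",(327,270),8),at("top",(322,262),30))
```

```text
[396.3 -58.7  30. ] [365.2 -48.6   8. ] [385.1 -36.1  30. ]
```

Call:
apply_moves(steps="0.026 -0.001 0 0 0 0 -1;0.026 0 0 0 0 0 -1;0 0 0 0 0 0 0.3;0 0 0 0 0 0 0.7;0 0 0 0 0 0 1", grip_force=30)

```text
clock: 3.42
tool_pos: [464.2, -118.6, 34.0]
tool_rot: [1.21, 1.205, -1.207]
force: [-0.2, -1.0, 0.3]
opening: 77.3
```

Call:
apply_moves(steps="0 0 0 0 0 0 1;0 0 0 0 0 0 1;0 0 0 0 0 0 1;0 0 0 0 0 0 1;0 0 0 0 0 0 1")

```text
clock: 3.83
tool_pos: [462.6, -117.7, 32.2]
tool_rot: [1.209, 1.209, -1.209]
force: [0.3, -0.1, 0.1]
opening: 44.1
```

Call:
apply_moves(steps="0 0 0 0 0 0 1;0 0 0 0 0 0 1;0 0 0 0 0 0 1;0 0 0 0 0 0 1;0 0 0 0 0 0 1")

```text
clock: 4.25
tool_pos: [462.5, -117.7, 31.9]
tool_rot: [1.209, 1.209, -1.209]
force: [-0.4, -0.2, -1.0]
opening: 15.9
```

Call:
apply_moves(steps="0 0 0 0 0 0 1;-0.02 0 0 0 0 0 1;-0.04 0 0 0 0 0 1;-0.04 0 0 0 0 0 1;-0.02 0 0 0 0 0 1")

```text
clock: 4.67
tool_pos: [463.7, -118.2, 124.6]
tool_rot: [1.209, 1.206, -1.207]
force: [1.2, -0.6, -0.8]
opening: 15.8
```

Call:
apply_moves(steps="0 0 -0.02 0 0 0 1;0 0 -0.04 -0.03 0 0 1;0 0 -0.04 -0.02 0 0 1;0 0 -0.04 0 0 0 1;0 0 -0.04 0 0 0 1")

```text
clock: 5.08
tool_pos: [449.6, 17.6, 121.7]
tool_rot: [1.093, 1.28, -1.093]
force: [0.6, 0.3, -2.4]
opening: 15.9
```

Call:
apply_moves(steps="0 0.012 -0.035 0 0 0 1;0 0.014 -0.04 0 0 0 1;0 0.014 -0.04 0 0 0 1;0 0.011 -0.035 0 0 0 1;0 0 0 0 0 0 1")

```text
clock: 5.5
tool_pos: [471.0, 137.8, 121.8]
tool_rot: [1.092, 1.282, -1.088]
force: [-0.6, 0.2, -1.0]
opening: 16.0
```

Call:
apply_moves(steps="0 0 0 0 0 0 1;0 0 0 0 0 0 1")

```text
clock: 5.67
tool_pos: [469.7, 133.1, 121.5]
tool_rot: [1.091, 1.28, -1.093]
force: [-0.4, 0.0, -1.6]
opening: 15.7
```

```bash
cat > snap.py <<'E'
from h import *
import pickle,sys
np.set_printoptions(precision=2,suppress=True)
n=sys.argv[1]; cam=sys.argv[2] if len(sys.argv)>2 else "wrist"
c=robot.camera_model(cam);im=robot.capture(cam);cv2.imwrite(f"pics/{n}.png",im[:,:,::-1]);pickle.dump(c,open(n+".pkl","wb"))
s=robot.read_state();p,R=tool();print(s["clock"],p,R.tolist(),"yaw",np.arctan2(R[1,1],R[0,1]),s["force"],s["opening"])
E
python3 snap.py w4; python3 snap.py s4 scene;python3 -c "
import cv2
s=cv2.imread('pics/s4.png');cv2.imwrite('pics/s4c.png',cv2.resize(s[150:350,200:400],None,fx=3,fy=3,interpolation=3))"
```

```text
5.7167 [469.78 132.67 121.58] [[-0.0012345734646821982, 0.9876979634116885, 0.15636882330171648], [-0.0008710783999018035, 0.15636782096142968, -0.9876985095615949], [-0.9999988585247395, -0.0013555958754070674, 0.0006673147990657324]] yaw 0.1570123036978146 [ 0.61 -0.14 -1.51] 15.88350715747076
5.7667 [469.91 132.48 121.7 ] [[-0.0009316580471471769, 0.9878075898131791, 0.15567690105073795], [-0.0006914992309636769, 0.15567629500683877, -0.9878078826379941], [-0.9999993269208218, -0.00102794962025049, 0.0005380311157026085]] yaw 0.15631214180884512 [-0.12 -0.34 -2.38] 15.785049661278325
```

View pics/w4.png

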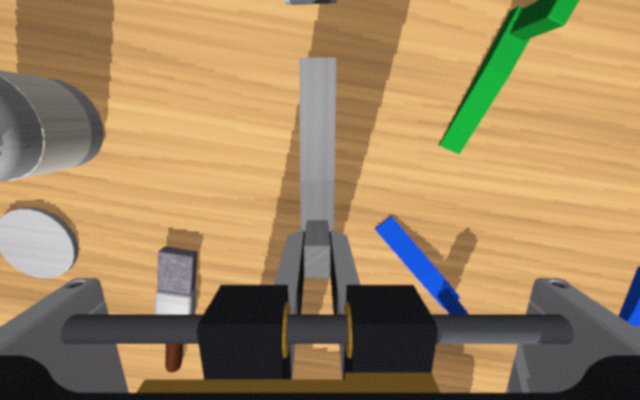

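View pics/s4c.png

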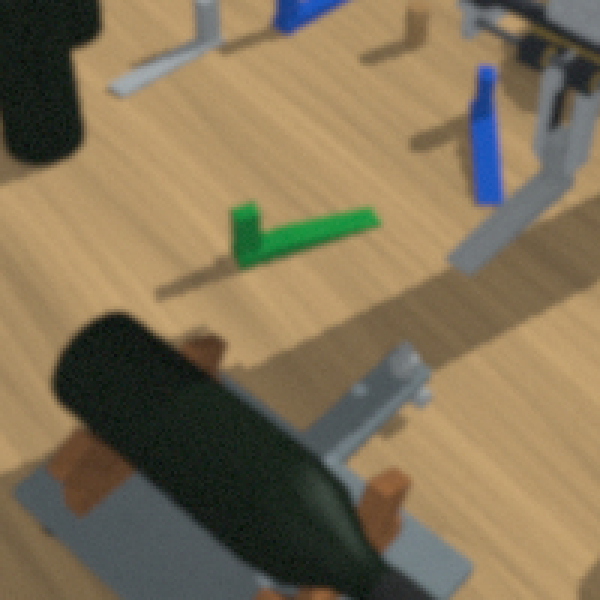

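Call:
apply_moves(steps="0 0.035 0 0 0 0 1;0 0.04 0 0 0 0 1;0 0 0 0 0 0 1;0 0 0 0 0 0 1;0 0 0 0 0 0 1")

```text
clock: 6.18
tool_pos: [525.0, 141.2, 121.5]
tool_rot: [1.092, 1.28, -1.095]
force: [-0.5, -0.4, -1.3]
opening: 15.7
```

```bash
python3 snap.py w5;python3 -c "
import cv2
s=cv2.imread('pics/w5.png');cv2.imwrite('pics/w5c.png',cv2.resize(s[0:150,230:400],None,fx=4,fy=4,interpolation=3))"
```

```text
6.2333 [524.65 141.4  121.59] [[-0.002067608395624254, 0.9878259866566418, 0.15554917255117212], [-0.00045696283480867184, 0.1555485554764049, -0.9878281419731729], [-0.9999977580877317, -0.002113521950618702, 0.00012978626393000958]] yaw 0.15618309542197104 [ 0.64  0.21 -0.87] 15.869333473948602
```

View pics/w5c.png

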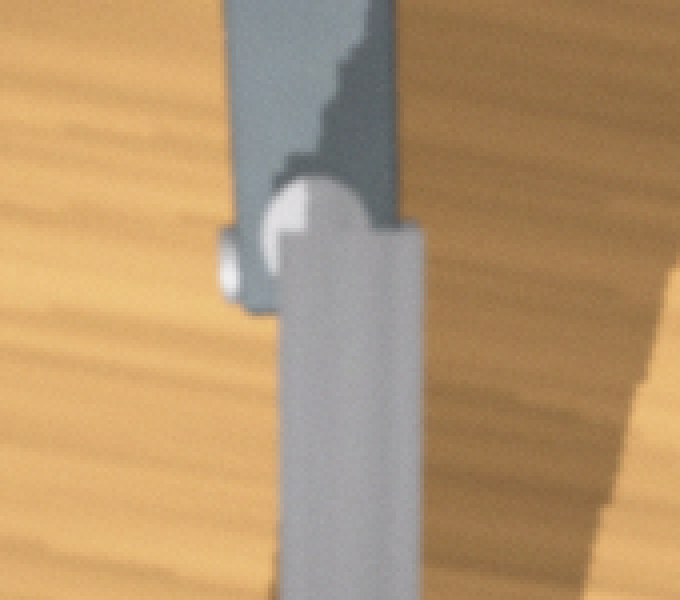

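```bash
cat > m.py <<'E'
from h import *
import pickle
np.set_printoptions(precision=1,suppress=True)
c=pickle.load(open("w5.pkl","rb"))
f=lambda q,z:at("wrist",(230+q[0]/4,q[1]/4),z,c)
a,b,e,g=[f(q,40) for q in((227,30),(236,300),(396,20),(401,220))]
print(a,b,e,g);
for u,v in((b,a),(g,e)):print("yaw",np.arctan2(*(v-u)[1::-1]))
print("frontedge",f((258,313),40),"stem",f((316,234),62), "barend", f((230,267),15), "nose held",f((352,230),90))
E
python3 m.py
```

```text
[685.7 191.1  40. ] [637.7 183.2  40. ] [692.5 158.7  40. ] [657.9 151.7  40. ]
yaw 0.16365281306695847
yaw 0.19798282462706546
frontedge [635.9 178.3  40. ] stem [648.7 167.4  62. ] barend [647.3 188.2  15. ] nose held [645.3 160.1  90. ]
```

Run:
```python
from h import *
t=cv2.imread("pics/top0.png")
cv2.imwrite("pics/ce.png",cv2.resize(t[60:170,170:300],None,fx=6,fy=5.4,interpolation=3))
c=at("top",(200,127.5),40)-at("top",(287.5,113.1),40);print(np.arctan2(-c[0],c[1]),c)
```

```text
0.17668029495228363 [-39.6321986  221.97694758   0.        ]
```

View pics/ce.png

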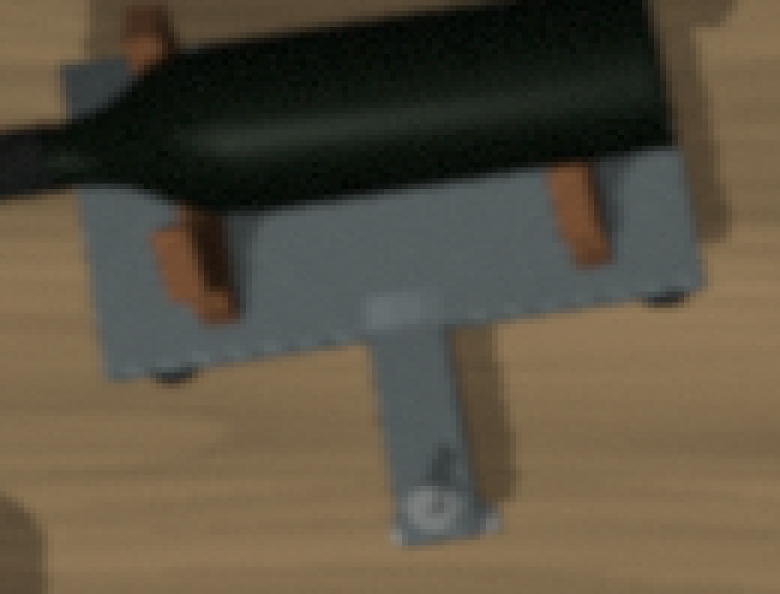

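Call:
apply_moves(steps="0 -0.022 -0.003 -0.006 0 0 1;0 -0.022 -0.003 0 0 0 1;0.035 0 0 0 0 0 1;0.04 0 0 0 0 0 1;0.02 0 0 0 0 0 1")

```text
clock: 6.65
tool_pos: [489.4, 140.6, 48.9]
tool_rot: [1.076, 1.29, -1.081]
force: [0.4, -0.7, -1.5]
opening: 15.6
```

Call:
apply_moves(steps="0 0 0 0 0 0 1;0 0 0 0 0 0 1;0 0 0 0 0 0 1")

```text
clock: 6.9
tool_pos: [493.2, 141.2, 51.8]
tool_rot: [1.079, 1.286, -1.077]
force: [0.0, 0.1, -0.5]
opening: 16.2
```

```bash
python3 snap.py w6;python3 -c "
import cv2
s=cv2.imread('pics/w6.png');cv2.imwrite('pics/w6c.png',cv2.resize(s[0:150,230:400],None,fx=4,fy=4,interpolation=3))"
```

```text
6.95 [493.63 141.35  52.07] [[0.0026668636155953718, 0.9845332968085139, 0.17517726825651436], [0.0002857776827578373, 0.17517713370320934, -0.9845368912126371], [-0.9999964030783172, 0.002675687367180546, 0.00018581587999749738]] yaw 0.1760863179629388 [ 0.95  0.43 -0.96] 16.18738594471915
```

View pics/w6c.png

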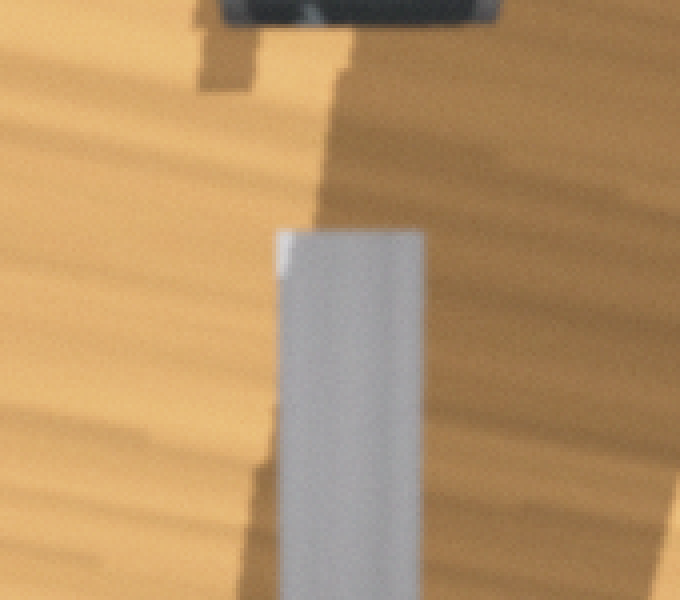

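Call:
apply_moves(steps="0.015 0 0.002 0 0 0 1;0.01 0 0 0 0 0 1;0 0 0 0 0 0 1;0 0 0 0 0 0 1;0 0 0 0 0 0 1")

```text
clock: 7.37
tool_pos: [493.1, 139.9, 32.4]
tool_rot: [1.079, 1.287, -1.078]
force: [0.7, 0.0, -1.7]
opening: 15.5
```

```bash
python3 snap.py w7;python3 -c "
import cv2
s=cv2.imread('pics/w7.png');cv2.imwrite('pics/w7c.png',cv2.resize(s[0:150,230:400],None,fx=4,fy=4,interpolation=3))"
```

```text
7.4167 [493.12 139.92  32.36] [[0.0004941637103934582, 0.9845096330318712, 0.1753297985787859], [2.015275322636567e-05, 0.17532981014626242, -0.9845097547855695], [-0.9999998776980394, 0.0004900423715074043, 6.68010498409699e-05]] yaw 0.17624077892940548 [ 1.28  0.52 -0.68] 15.673952547697194
```

View pics/w7c.png

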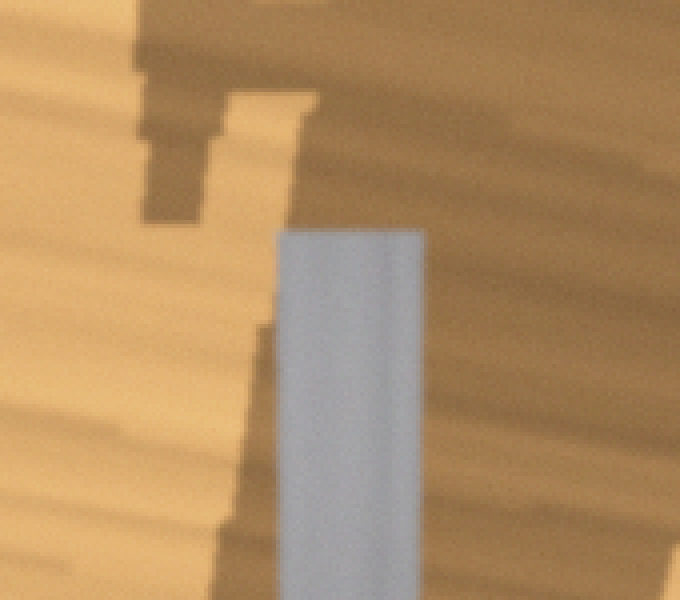

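Call:
apply_moves(steps="0.001 0 0 0 0 0 1;0 0.01 0 0 0 0 1;0 0.015 0 0 0 0 1;0 0 0 0 0 0 1;0 0 0 0 0 0 1")

```text
clock: 7.83
tool_pos: [514.1, 143.5, 31.8]
tool_rot: [1.081, 1.284, -1.075]
force: [2.0, 0.5, 3.0]
opening: 15.9
```

```bash
python3 snap.py w8;python3 -c "
import cv2
s=cv2.imread('pics/w8.png');cv2.imwrite('pics/w8c.png',cv2.resize(s[0:150,230:400],None,fx=4,fy=4,interpolation=3))"
```

```text
7.8833 [513.64 143.47  31.81] [[0.003915538577979327, 0.9845072374320576, 0.17530022248001448], [0.0005340161820033829, 0.17529948270428636, -0.9845150106475405], [-0.9999921916616958, 0.003948519660303296, 0.0001606490911403302]] yaw 0.1762113410576755 [1.62 0.8  3.48] 15.693886586999703
```

View pics/w8c.png

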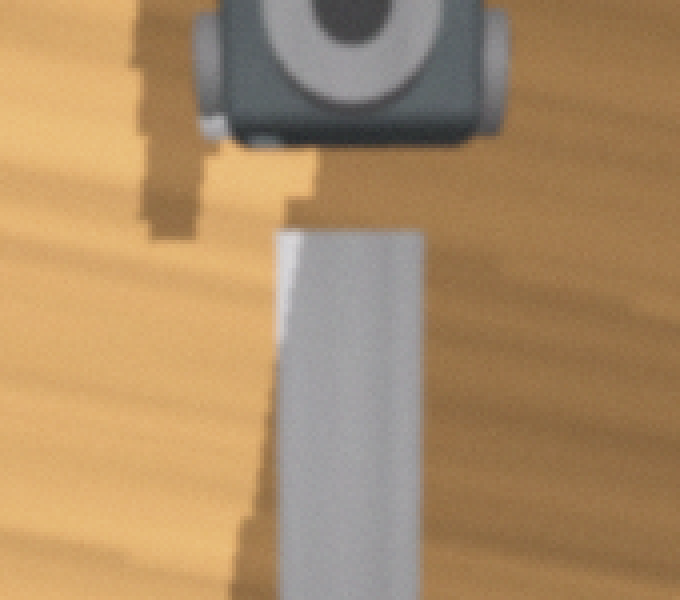

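```bash
cat > fr.py <<'E'
from h import *
import sys
np.set_printoptions(precision=2,suppress=True)
n=int(sys.argv[1]) if len(sys.argv)>1 else 6
F=[];Q=[]
for i in range(n):
    if i: robot.capture("wrist")
    s=robot.read_state();F.append(s["force"]);Q.append(s["tool_pos"]);w=s["wrist_torque"]
F=np.array(F);y=.1762;a=np.array([np.cos(y),np.sin(y),0]);b=np.array([-np.sin(y),np.cos(y),0])
print("t",round(s["clock"],2),"Fu",(F@a).mean().round(2),"+-",((F@a).std()/n**.5).round(2),"Fv",(F@b).mean().round(2),"Fz",F[:,2].mean().round(2),"u",(np.array(Q)@a).mean().round(2),"v",(np.array(Q)@b).mean().round(2),"z",np.mean(Q,0)[2].round(2),"yaw",np.arctan2(tool()[1][1,1],tool()[1][0,1]).round(4),s["opening"].round(1),w)
E
python3 fr.py 8
```

```text
Traceback (most recent call last):
  File "fr.py", line 10, in <module>
    print("t",round(s["clock"],2),"Fu",(F@a).mean().round(2),"+-",((F@a).std()/n**.5).round(2),"Fv",(F@b).mean().round(2),"Fz",F[:,2].mean().round(2),"u",(np.array(Q)@a).mean().round(2),"v",(np.array(Q)@b).mean().round(2),"z",np.mean(Q,0)[2].round(2),"yaw",np.arctan2(tool()[1][1,1],tool()[1][0,1]).round(4),s["opening"].round(1),w)
                                                                                                                                                                                                                                                                                                                    ^^^^^^^^^^^^^^^^^^
AttributeError: 'float' object has no attribute 'round'
```

Call:
apply_moves(steps="0 0.01 0 0 0 0 1;0 0.01 0 0 0 0 1;0 0.01 0 0 0 0 1;0 0 0 0 0 0 1;0 0 0 0 0 0 1")

```text
clock: 8.65
tool_pos: [531.9, 146.9, 31.7]
tool_rot: [1.077, 1.289, -1.081]
force: [-1.0, -0.0, 9.6]
opening: 16.1
```

```bash
python3 fr.py 6
```

```text
Traceback (most recent call last):
  File "fr.py", line 10, in <module>
    print("t",round(s["clock"],2),"Fu",(F@a).mean().round(2),"+-",((F@a).std()/n**.5).round(2),"Fv",(F@b).mean().round(2),"Fz",F[:,2].mean().round(2),"u",(np.array(Q)@a).mean().round(2),"v",(np.array(Q)@b).mean().round(2),"z",np.mean(Q,0)[2].round(2),"yaw",np.arctan2(tool()[1][1,1],tool()[1][0,1]).round(4),s["opening"].round(1),w)
                                                                                                                                                                                                                                                                                                                    ^^^^^^^^^^^^^^^^^^
AttributeError: 'float' object has no attribute 'round'
```

```bash
sed -i 's/s\["opening"\].round(1)/s["opening"]/' fr.py; python3 fr.py 6
```

```text
t 9.15 Fu -1.46 +- 0.2 Fv -0.01 Fz 9.18 u 549.41 v 51.35 z 31.71 yaw 0.1764 15.870629511880619 [-0.04  0.32 -0.02]
```

Call:
apply_moves(steps="-0.0005 0 0 0 0 0 1;0 0.005 0 0 0 0 1;0 0.005 0 0 0 0 1;0 0 0 0 0 0 1")

```text
clock: 9.48
tool_pos: [538.3, 148.1, 31.7]
tool_rot: [1.075, 1.291, -1.082]
force: [-2.5, -0.8, 10.1]
opening: 16.0
```

```bash
python3 fr.py 5
```

```text
t 9.68 Fu -2.52 +- 0.18 Fv 0.01 Fz 9.22 u 555.94 v 51.4 z 31.73 yaw 0.1764 16.044101350808734 [-0.06  0.44  0.04]
```

Call:
apply_moves(steps="-0.0008 0 0 0 0 0 1;0 0 0 0 0 0 1;0 0 0 0 0 0 1")

```text
clock: 9.93
tool_pos: [538.3, 148.1, 31.7]
tool_rot: [1.076, 1.291, -1.082]
force: [-2.5, 0.1, 5.7]
opening: 15.5
```

```bash
python3 fr.py 5; python3 snap.py s9 scene; python3 -c "
import cv2
s=cv2.imread('pics/s9.png');cv2.imwrite('pics/s9c.png',cv2.resize(s[210:320,280:400],None,fx=5,fy=5,interpolation=3))"
```

```text
t 10.13 Fu -3.07 +- 0.24 Fv 0.01 Fz 5.89 u 555.96 v 51.41 z 31.74 yaw 0.1763 15.66979880137447 [-0.1   0.56  0.06]
10.1833 [538.34 148.04  31.73] [[-0.005045306878630973, 0.984470101312734, 0.17547981222863096], [-0.0008718849948239349, 0.1754776482775535, -0.9844830291942747], [-0.9999868922616217, -0.005120017214266026, -2.6993876713399256e-05]] yaw 0.17639326010012896 [-4.14 -0.4   6.15] 15.924703921681324
```

View pics/s9c.png

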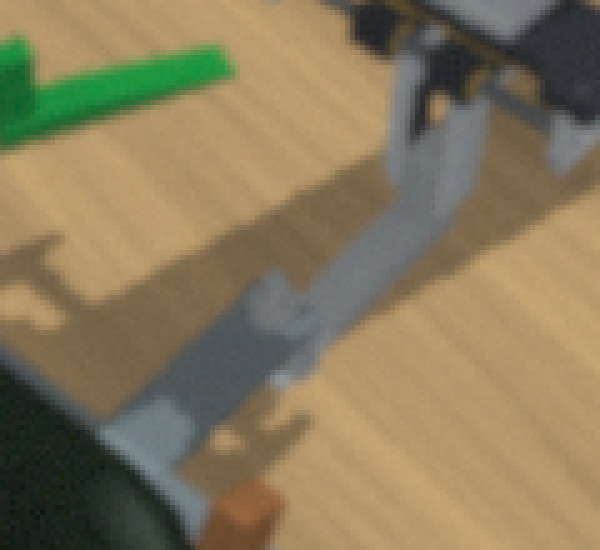

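Call:
apply_moves(steps="-0.001 0 0 0 0 0 1;0 0 0 0 0 0 1;0 0 0 0 0 0 1")

```text
clock: 10.43
tool_pos: [540.3, 148.3, 32.2]
tool_rot: [1.078, 1.288, -1.08]
force: [-0.8, -0.5, -1.6]
opening: 16.1
```

```bash
python3 fr.py 6
```

```text
t 10.68 Fu -0.32 +- 0.21 Fv -0.14 Fz -1.33 u 558.22 v 51.27 z 32.39 yaw 0.1762 15.24994500762956 [-0.   -0.02 -0.03]
```

Call:
apply_moves(steps="0.0005 0.002 0 0 0 0 1;0 0.002 0 0 0 0 1;0 0 0 0 0 0 1;0 0 0 0 0 0 1")

```text
clock: 11.02
tool_pos: [544.1, 148.9, 32.5]
tool_rot: [1.078, 1.287, -1.078]
force: [-0.3, -0.5, -2.1]
opening: 15.8
```

```bash
python3 fr.py 5
```

```text
t 11.22 Fu -0.26 +- 0.14 Fv -0.06 Fz -1.57 u 561.61 v 51.27 z 32.53 yaw 0.1763 15.870205716436395 [0.01 0.05 0.02]
```

Call:
apply_moves(steps="0.001 0 0 0 0 0 1;0 0.002 0 0 0 0 1;0 0 0 0 0 0 1;0 0 0 0 0 0 1")

```text
clock: 11.55
tool_pos: [545.6, 149.2, 31.8]
tool_rot: [1.078, 1.287, -1.078]
force: [-0.3, -0.4, -1.0]
opening: 16.0
```

```bash
python3 fr.py 5
```

```text
t 11.75 Fu 0.42 +- 0.33 Fv -0.49 Fz -1.2 u 563.19 v 51.27 z 31.78 yaw 0.1762 15.75481849192999 [ 0.03  0.   -0.01]
```

Call:
apply_moves(steps="0.0004 0.002 0 0 0 0 1;0 0.002 0 0 0 0 1;0 0 0 0 0 0 1")

```text
clock: 12.0
tool_pos: [548.6, 149.8, 31.8]
tool_rot: [1.079, 1.287, -1.078]
force: [-1.1, -0.2, 2.2]
opening: 16.0
```

```bash
python3 fr.py 5
```

```text
t 12.2 Fu -0.96 +- 0.1 Fv -0.15 Fz 3.06 u 566.36 v 51.29 z 31.76 yaw 0.1763 15.770013116786185 [-0.01  0.29 -0.03]
```

Call:
apply_moves(steps="-0.0002 0.002 0 0 0 0 1;0 0.002 0 0 0 0 1;0 0 0 0 0 0 1")

```text
clock: 12.45
tool_pos: [551.4, 150.2, 31.7]
tool_rot: [1.078, 1.287, -1.079]
force: [-1.7, 0.4, 4.9]
opening: 15.6
```

```bash
python3 fr.py 4
```

```text
t 12.6 Fu -2.15 +- 0.37 Fv 0.49 Fz 4.47 u 569.17 v 51.28 z 31.74 yaw 0.1762 15.673877896541962 [-0.08  0.49  0.07]
```

Call:
apply_moves(steps="0 0.002 0 0 0 0 1;0 0.002 0 0 0 0 1;0 0 0 0 0 0 1")

```text
clock: 12.85
tool_pos: [554.2, 150.7, 31.7]
tool_rot: [1.078, 1.288, -1.079]
force: [-2.8, -0.1, 4.7]
opening: 16.0
```

```bash
python3 fr.py 4
```

```text
t 13.0 Fu -2.32 +- 0.15 Fv 0.39 Fz 5.26 u 572.04 v 51.28 z 31.75 yaw 0.1763 15.821102226023433 [-0.03  0.54  0.03]
```

Call:
apply_moves(steps="-0.0007 0.002 0 0 0 0 1;0 0.001 0 0 0 0 1;0 0 0 0 0 0 1")

```text
clock: 13.25
tool_pos: [557.2, 151.3, 31.8]
tool_rot: [1.079, 1.287, -1.078]
force: [0.5, 0.2, -1.3]
opening: 15.8
```

```bash
python3 fr.py 4
```

```text
t 13.4 Fu 0.34 +- 0.21 Fv -0.21 Fz -1.05 u 574.81 v 51.26 z 31.8 yaw 0.1762 15.537124223941735 [-0.01  0.07 -0.03]
```

Call:
apply_moves(steps="0.0001 0.002 0 0 0 0 1;0 0.002 0 0 0 0 1;0 0 0 0 0 0 1")

```text
clock: 13.65
tool_pos: [559.9, 151.8, 32.0]
tool_rot: [1.079, 1.287, -1.078]
force: [-0.3, 0.7, -1.0]
opening: 15.7
```

```bash
python3 fr.py 4
```

```text
t 13.8 Fu 0.12 +- 0.17 Fv 0.18 Fz -1.29 u 577.54 v 51.26 z 32.0 yaw 0.1762 15.490418186025265 [-0.02  0.06  0.01]
```

Call:
apply_moves(steps="0 0.002 0 0 0 0 1;0 0.002 0 0 0 0 1;0 0 0 0 0 0 1")

```text
clock: 14.05
tool_pos: [562.9, 152.3, 32.2]
tool_rot: [1.079, 1.287, -1.078]
force: [0.2, -0.9, -0.8]
opening: 15.6
```

```bash
python3 fr.py 4
```

```text
t 14.2 Fu 0.17 +- 0.14 Fv -0.17 Fz -1.05 u 580.55 v 51.26 z 32.11 yaw 0.1763 15.591412785567723 [-0.06  0.01 -0.04]
```

Call:
apply_moves(steps="0.0006 0.002 0 0 0 0 1;0 0.002 0 0 0 0 1;0 0 0 0 0 0 1")

```text
clock: 14.45
tool_pos: [565.8, 152.8, 31.8]
tool_rot: [1.079, 1.287, -1.078]
force: [-0.0, -0.2, -0.5]
opening: 15.7
```

```bash
python3 fr.py 4
```

```text
t 14.6 Fu 0.21 +- 0.12 Fv -0.14 Fz -0.3 u 583.79 v 51.26 z 31.78 yaw 0.1762 15.705705388030955 [ 0.01 -0.03  0.  ]
```

Call:
apply_moves(steps="0 0.002 0 0 0 0 1;0 0.002 0 0 0 0 1;0 0 0 0 0 0 1")

```text
clock: 14.85
tool_pos: [568.4, 153.3, 31.7]
tool_rot: [1.078, 1.287, -1.078]
force: [-0.7, -0.2, 2.6]
opening: 15.9
```

```bash
python3 fr.py 4
```

```text
t 15.0 Fu -0.67 +- 0.1 Fv 0.06 Fz 2.1 u 586.48 v 51.28 z 31.76 yaw 0.1763 15.832950932039024 [ 0.01  0.24 -0.05]
```

Call:
apply_moves(steps="-0.0002 0.002 0 0 0 0 1;0 0.002 0 0 0 0 1;0 0 0 0 0 0 1")

```text
clock: 15.25
tool_pos: [571.6, 153.8, 31.8]
tool_rot: [1.079, 1.287, -1.078]
force: [-0.6, 0.3, 1.0]
opening: 16.1
```

```bash
python3 fr.py 4
```

```text
t 15.4 Fu -0.23 +- 0.1 Fv -0.03 Fz 1.02 u 589.67 v 51.25 z 31.78 yaw 0.1762 16.09661449628671 [-0.04  0.05 -0.05]
```

Call:
apply_moves(steps="-0.0002 0.002 0 0 0 0 1;0 0.001 0 0 0 0 1;0 0 0 0 0 0 1")

```text
clock: 15.65
tool_pos: [573.7, 154.2, 31.8]
tool_rot: [1.078, 1.287, -1.078]
force: [0.0, 0.2, -1.5]
opening: 16.1
```

```bash
python3 fr.py 4
```

```text
t 15.8 Fu 0.09 +- 0.04 Fv 0.13 Fz -1.02 u 591.79 v 51.27 z 31.79 yaw 0.1762 15.617858465424197 [ 0.03  0.02 -0.02]
```

Nose is about 44 mm past the bar centre, still no drag. Continuing.

Call:
apply_moves(steps="0.0002 0.002 0 0 0 0 1;0 0.002 0 0 0 0 1;0 0 0 0 0 0 1")

```text
clock: 16.05
tool_pos: [576.9, 154.8, 31.8]
tool_rot: [1.079, 1.287, -1.078]
force: [-1.2, 0.2, -0.4]
opening: 15.9
```

```bash
python3 fr.py 4
```

```text
t 16.2 Fu -0.3 +- 0.3 Fv -0.0 Fz -0.69 u 595.06 v 51.26 z 31.79 yaw 0.1762 15.80009187499705 [-0.02  0.   -0.04]
```

Call:
apply_moves(steps="0.0001 0.002 0 0 0 0 1;0 0.001 0 0 0 0 1;0 0 0 0 0 0 1")

```text
clock: 16.45
tool_pos: [578.7, 155.1, 31.8]
tool_rot: [1.078, 1.287, -1.078]
force: [-0.4, -0.1, 1.4]
opening: 15.5
```

```bash
python3 fr.py 4
```

```text
t 16.6 Fu -0.72 +- 0.3 Fv -0.18 Fz 0.96 u 596.88 v 51.28 z 31.78 yaw 0.1763 15.549227062959657 [-0.    0.17  0.02]
```

Call:
apply_moves(steps="-0.0001 0.002 0 0 0 0 1;0 0.001 0 0 0 0 1;0 0 0 0 0 0 1")

```text
clock: 16.85
tool_pos: [581.1, 155.5, 31.8]
tool_rot: [1.079, 1.287, -1.078]
force: [-0.2, -0.3, 0.8]
opening: 15.7
```

```bash
python3 fr.py 4
```

```text
t 17.0 Fu -0.18 +- 0.12 Fv -0.3 Fz 0.7 u 599.34 v 51.26 z 31.79 yaw 0.1763 15.952247888318931 [ 0.04  0.03 -0.01]
```

Call:
apply_moves(steps="0 0.002 0 0 0 0 1;0 0.001 0 0 0 0 1;0 0 0 0 0 0 1")

```text
clock: 17.25
tool_pos: [583.2, 155.9, 31.8]
tool_rot: [1.078, 1.287, -1.078]
force: [-0.5, -0.2, 1.8]
opening: 15.6
```

```bash
python3 fr.py 4
```

```text
t 17.4 Fu -0.46 +- 0.26 Fv -0.14 Fz 0.54 u 601.51 v 51.26 z 31.79 yaw 0.1762 15.8730271543975 [-0.06  0.13  0.03]
```

Call:
apply_moves(steps="0 0.002 0 0 0 0 1;0 0.001 0 0 0 0 1;0 0 0 0 0 0 1")

```text
clock: 17.65
tool_pos: [585.5, 156.3, 31.8]
tool_rot: [1.078, 1.287, -1.078]
force: [-0.5, 0.2, 0.8]
opening: 15.7
```

```bash
python3 fr.py 4; python3 snap.py w10
```

```text
t 17.8 Fu -0.48 +- 0.1 Fv 0.12 Fz 0.42 u 603.78 v 51.27 z 31.78 yaw 0.1762 15.903598923894972 [-0.    0.11  0.06]
17.85 [585.47 156.31  31.78] [[0.0004501914735733359, 0.9845031877070336, 0.1753661048273762], [-4.726488966139142e-05, 0.1753661433509385, -0.9845032826416823], [-0.9999998975468283, 0.00043492632395525366, 0.0001254807770283417]] yaw 0.17627767938491723 [ 1.31 -0.27  0.3 ] 15.947473908158011
```

View pics/w10.png

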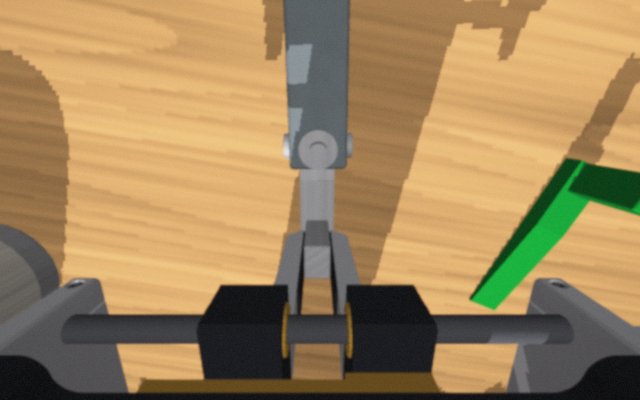

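Call:
apply_moves(steps="0 0.001 0 0 0 0 1;0 0.001 0 0 0 0 1;0 0 0 0 0 0 1")

```text
clock: 18.1
tool_pos: [586.7, 156.5, 31.8]
tool_rot: [1.078, 1.287, -1.079]
force: [-0.7, 1.1, 1.6]
opening: 16.2
```

```bash
python3 fr.py 5
```

```text
t 18.3 Fu -0.46 +- 0.21 Fv 0.19 Fz 0.71 u 605.1 v 51.27 z 31.77 yaw 0.1762 15.599644856414889 [-0.04  0.26 -0.03]
```

Call:
apply_moves(steps="0 0.001 0 0 0 0 1;0 0.001 0 0 0 0 1;0 0 0 0 0 0 1")

```text
clock: 18.55
tool_pos: [588.4, 156.8, 31.8]
tool_rot: [1.078, 1.287, -1.078]
force: [-0.2, 0.2, -0.1]
opening: 15.7
```

```bash
python3 fr.py 5
```

```text
t 18.75 Fu -0.19 +- 0.1 Fv 0.38 Fz -0.16 u 606.77 v 51.27 z 31.79 yaw 0.1762 15.936727285265135 [-0.02  0.19 -0.04]
```

Call:
apply_moves(steps="0.0001 0.001 0 0 0 0 1;0 0.001 0 0 0 0 1;0 0 0 0 0 0 1")

```text
clock: 19.0
tool_pos: [589.7, 157.1, 31.8]
tool_rot: [1.078, 1.287, -1.078]
force: [-1.2, -0.1, 1.7]
opening: 16.0
```

```bash
python3 fr.py 5
```

```text
t 19.2 Fu -1.24 +- 0.07 Fv -0.25 Fz 2.01 u 608.14 v 51.28 z 31.76 yaw 0.1762 15.808601250712485 [-0.    0.31 -0.01]
```

Call:
apply_moves(steps="0 0.001 0 0 0 0 1;0 0.001 0 0 0 0 1;0 0 0 0 0 0 1")

```text
clock: 19.45
tool_pos: [591.0, 157.3, 31.7]
tool_rot: [1.078, 1.288, -1.079]
force: [-1.6, 0.2, 2.3]
opening: 15.5
```

```bash
python3 fr.py 5
```

```text
t 19.65 Fu -1.92 +- 0.34 Fv -0.16 Fz 3.01 u 609.4 v 51.28 z 31.76 yaw 0.1763 15.877933870333486 [-0.06  0.58  0.04]
```

Call:
apply_moves(steps="-0.0005 0 0 0 0 0 1;0 0 0 0 0 0 1;0 0 0 0 0 0 1")

```text
clock: 19.9
tool_pos: [591.0, 157.3, 31.8]
tool_rot: [1.078, 1.288, -1.079]
force: [-1.5, -0.9, 0.1]
opening: 15.8
```

```bash
python3 fr.py 6
```

```text
t 20.15 Fu -1.38 +- 0.14 Fv -0.21 Fz -0.99 u 609.42 v 51.28 z 31.78 yaw 0.1763 15.826516328007779 [0.   0.37 0.04]
```

Call:
apply_moves(steps="0 0.001 0 0 0 0 1;0 0 0 0 0 0 1;0 0 0 0 0 0 1")

```text
clock: 20.4
tool_pos: [591.8, 157.5, 31.8]
tool_rot: [1.078, 1.288, -1.079]
force: [-1.3, -0.1, -1.9]
opening: 15.9
```

```bash
python3 fr.py 6
```

```text
t 20.65 Fu -0.9 +- 0.14 Fv 0.0 Fz -3.39 u 610.2 v 51.28 z 31.8 yaw 0.1763 15.46978612438287 [-0.01  0.24 -0.02]
```

Call:
apply_moves(steps="0 0.001 0 0 0 0 1;0 0 0 0 0 0 1;0 0 0 0 0 0 1")

```text
clock: 20.9
tool_pos: [592.3, 157.6, 31.9]
tool_rot: [1.078, 1.288, -1.079]
force: [-1.2, 0.0, -3.9]
opening: 15.8
```

```bash
python3 fr.py 6
```

```text
t 21.15 Fu -1.02 +- 0.24 Fv 0.48 Fz -4.38 u 610.76 v 51.28 z 31.87 yaw 0.1762 15.79195017049893 [-0.09  0.45  0.05]
```

Call:
apply_moves(steps="0.0006 0 0 0 0 0 1;0 0 0 0 0 0 1;0 0 0 0 0 0 1")

```text
clock: 21.4
tool_pos: [592.5, 157.6, 31.8]
tool_rot: [1.078, 1.287, -1.079]
force: [-1.9, -0.1, -3.2]
opening: 15.6
```

```bash
python3 fr.py 6
```

```text
t 21.65 Fu -2.06 +- 0.13 Fv -0.14 Fz -2.3 u 610.93 v 51.29 z 31.78 yaw 0.1762 15.959349895704422 [-0.1   0.66  0.04]
```

Call:
apply_moves(steps="0.0003 0.001 0 0 0 0 1;0 0 0 0 0 0 1;0 0 0 0 0 0 1")

```text
clock: 21.9
tool_pos: [593.2, 157.7, 31.8]
tool_rot: [1.078, 1.288, -1.079]
force: [-3.5, -0.1, 1.9]
opening: 16.2
```

```bash
python3 fr.py 6
```

```text
t 22.15 Fu -3.79 +- 0.18 Fv -0.02 Fz 2.64 u 611.67 v 51.29 z 31.75 yaw 0.1763 16.216938492315702 [-0.24  1.1  -0.01]
```

Call:
apply_moves(steps="0 0.001 0 0 0 0 1;0 0 0 0 0 0 1;0 0 0 0 0 0 1")

```text
clock: 22.4
tool_pos: [593.7, 157.8, 31.7]
tool_rot: [1.078, 1.288, -1.079]
force: [-5.0, -1.2, 5.4]
opening: 16.1
```

```bash
python3 fr.py 6
```

```text
t 22.65 Fu -5.13 +- 0.06 Fv -0.37 Fz 5.39 u 612.23 v 51.29 z 31.74 yaw 0.1763 16.105022829923946 [-0.23  1.34  0.03]
```

Call:
apply_moves(steps="-0.0007 -0.001 0 0 0 0 1;0 0 0 0 0 0 1;0 0 0 0 0 0 1")

```text
clock: 22.9
tool_pos: [593.7, 157.8, 31.7]
tool_rot: [1.079, 1.287, -1.078]
force: [-2.1, 0.1, 0.1]
opening: 15.9
```

```bash
python3 fr.py 5
```

```text
t 23.1 Fu -2.0 +- 0.33 Fv 0.24 Fz -0.25 u 612.17 v 51.27 z 31.76 yaw 0.1762 15.739990224702998 [-0.07  0.75 -0.05]
```

Call:
apply_moves(steps="0 -0.0006 0 0 0 0 1;0 0 0 0 0 0 1;0 0 0 0 0 0 0.3;0 0 0 0 0 0 0.3;0 0 0 0 0 0 0.3")

```text
clock: 23.52
tool_pos: [594.2, 157.8, 32.5]
tool_rot: [1.08, 1.285, -1.077]
force: [-1.4, 0.2, 0.1]
opening: 30.9
```

Call:
apply_moves(steps="0 0 0 0 0 0 0.3;0 0 0 0 0 0 0.2;0 0 0 0 0 0 0.2;0 0 0 0 0 0 0.2")

```text
clock: 23.85
tool_pos: [593.1, 157.7, 32.0]
tool_rot: [1.079, 1.287, -1.078]
force: [-0.0, 0.1, -0.2]
opening: 37.9
```

```bash
python3 fr.py 3; python3 snap.py w11
```

```text
t 23.95 Fu 0.09 +- 0.07 Fv 0.52 Fz -0.09 u 611.46 v 51.28 z 31.99 yaw 0.1763 37.63517730374884 [0.01 0.01 0.03]
24.0 [592.92 157.68  31.94] [[9.466382956208053e-05, 0.9845107868051473, 0.1753239906660501], [-4.496216328236935e-05, 0.17532399546475713, -0.9845107894749949], [-0.9999999945085817, 8.531461568128673e-05, 6.086257557441632e-05]] yaw 0.17623485202786784 [ 0.78 -0.18 -0.23] 37.652489980033685
```

View pics/w11.png

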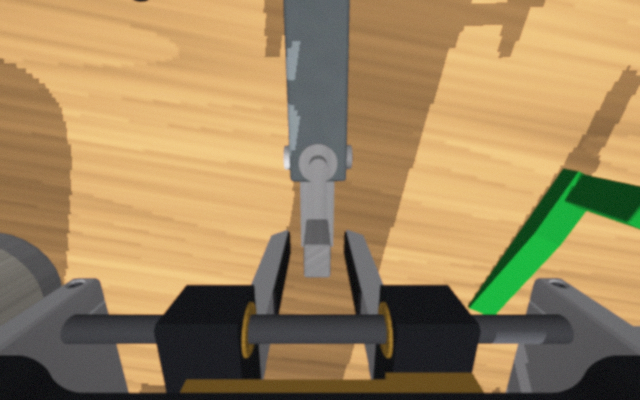

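Call:
apply_moves(steps="-0.02 0 0 0 0 0 0.2;-0.04 0 0 0 0 0 0.2;-0.04 0 0 0 0 0 0;-0.04 -0.02 0 0 0 0 0;-0.02 -0.03 0 0 0 0 0")

```text
clock: 24.42
tool_pos: [559.4, 151.5, 155.5]
tool_rot: [1.082, 1.282, -1.073]
force: [-0.7, 0.6, 0.6]
opening: 47.1
```

Call:
apply_moves(steps="0 0 0 0 0 0 0;0 0 0 0 0 0 0;0 0 0 0 0 0 0")

```text
clock: 24.67
tool_pos: [556.1, 151.1, 151.4]
tool_rot: [1.078, 1.287, -1.078]
force: [0.4, -0.4, -0.6]
opening: 47.0
```

```bash
python3 snap.py w12; python3 snap.py s12 scene; python3 snap.py t12 top; python3 -c "
import cv2,numpy as np
s=cv2.imread('pics/s12.png');a=cv2.resize(s[230:310,290:380],(450,400),interpolation=3)
w=cv2.imread('pics/w12.png');b=cv2.resize(w[20:220,240:415],(350,400),interpolation=3)
cv2.imwrite('pics/c12.png',np.hstack([a,b]))"
```

```text
24.7167 [556.08 151.06 150.74] [[-0.0011856113939219814, 0.9845184478828768, 0.17527698110109624], [-0.0002842746994430878, 0.17527676538824352, -0.9845191591345138], [-0.9999992567564829, -0.001217083943726216, 7.206355573396994e-05]] yaw 0.17618701030169526 [-0.13 -0.07 -1.06] 46.849565249610365
24.7667 [556.03 151.03 150.49] [[-0.001853641797851302, 0.9845196175164419, 0.17526461918300712], [-0.0003778912844905058, 0.17526421813939383, -0.9845213613925117], [-0.9999982106035303, -0.0018911809184233852, 4.7164302458546636e-05]] yaw 0.17617445226238584 [ 0.03 -0.51 -0.45] 46.686756668546636
24.8167 [556.02 151.06 150.41] [[-0.0021294395530413457, 0.9845217062830277, 0.17524975134003917], [-0.0003712669598782137, 0.17524935824220447, -0.9845240091519047], [-0.9999976638212883, -0.002161548808406355, -7.66253426026653e-06]] yaw 0.17615945625419557 [-0.74 -0.64 -0.51] 47.003135342051024
```

View pics/c12.png

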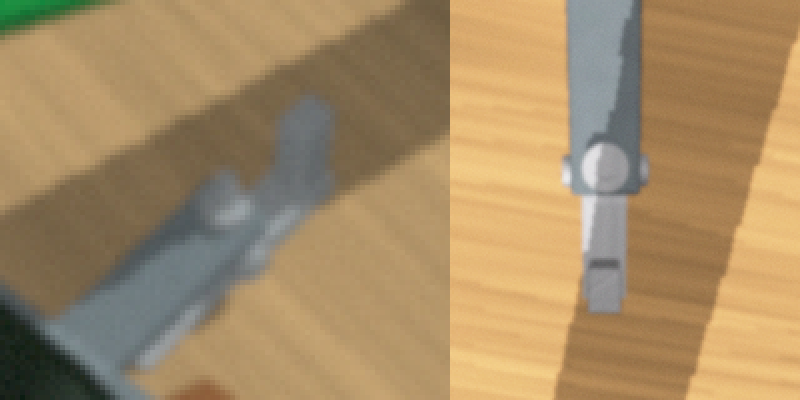

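View pics/t12.png

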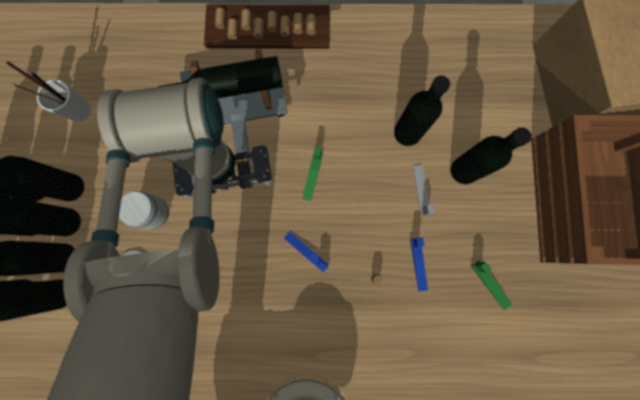

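Run:
```python
from h import *
import pickle
c=pickle.load(open("w12.pkl","rb"));p=at("wrist",(317,20+288/2),56,c);q=at("wrist",(317.2,20+166/2),62,c)
y=.1762;a=np.array([np.cos(y),np.sin(y),0]);b=np.array([-np.sin(y),np.cos(y),0])
print("tab",p@a,p@b,"stem",q@a,q@b)
```

```text
tab 615.1521195282702 51.81140563677121 stem 670.3750112977064 51.674085952401356
```

```bash
python3 -c "
from h import *
print(robot.hand_in())"
```

```text
the job is handed in; nothing more can be done
None
```

The wedge blade is under the cradle's front foot, lightly pinched and released. I handed the job in at about 25 s, and no verdict came back.

**What I did:**
- I picked the steel blade whose body thickens towards the tab. The detector also labelled it as the taper, and the wedge kink showed clearly once I held it.
- I carried it over the green look-alike and lowered it in front of the foot.
- I lined it up with the foot to within about 0.3 mm in the wrist picture and slid it in at the cradle's angle of about 0.176 rad.
- Drag began with the nose about 61 mm past the bar. I stopped about 2 to 3 mm later at a 5.1 N push. Roughly 1.3 N of that was bench friction, so I estimate the pinch at 3.5 to 4.5 N.
- I took the load off the arm before opening the fingers, then lifted straight up.

**Last checks:**
- After release the tab sat 55 mm from the screw stem, against the 56 mm expected, so the blade stayed where it was. It was also on the stem's line to within 0.2 mm.
- In the last top picture the flat blade, both standing bottles, the blue and green look-alikes and the tin look where they started, though the arm partly hid the tin's surroundings.

**What was less than ideal:**
- Contact with the bench varied during the slide. The blade pressed down with up to about 10 N for a while and floated up to about 0.8 mm clear at times. I corrected this as it happened.
- I inferred the pinch from the push force and did not measure it directly.

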